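Open the test port and hold the vent shutter half open for an airflow reading

ROBOT

A 6-joint arm with a two-finger parallel gripper is mounted at the origin on the work surface. World frame = base frame: x ahead of the robot, y to its left, z up, the work surface at z = 0. Lengths are in m, angles in rad, forces in N, time in s.
With the tool pointing down it reaches from about 0.325 to 0.9 m from the base axis. Payload 6.1 kg.
Tool frame: the origin (TCP) lies on the front face of the gripper's body, between the roots of the fingers; the fingertips stand 73 mm ahead of it and the grasp point (between the pads) lies 54 mm ahead of it; z points along the fingers, x is the direction in which the jaws open and shut, and the axes are right-handed (so a half turn about z gives the same grasp; the last joint's range is limited). The gripper opens to 85 mm and grips with 20 to 120 N. Pads are 22 mm wide; open, the fingers measure 114 mm over their backs; the gripper's body (76 mm by 85 mm) begins 54 mm behind the grasp point. The pads swing forward as they close: fully open they stand 13 mm farther back than shut.
Start: joints at [-1.293, 0.22, 1.526, -0, 1.395, -0.126], TCP at [0.246, -0.575, 0.304] pointing down, gripper open.
Joint ranges: [-2.98, 2.98], [-0.91, 2.08], [0.09, 2.57], [-1.24, 4.39], [0.2, 2.65], [-2.68, 2.68]. Speed limits (rad/s): [2.57, 2.57, 3.01, 3.14, 3.14, 3.14].

INTERFACE

Orientations are given as [roll, pitch, yaw] about the fixed x, y, z axes, in that order (R = Rz(yaw) Ry(pitch) Rx(roll)).
In Python, from plant import get_state, capture, get_calibration, sign_off gives the robot as it stands. The module is installed in compiled form; this text tells all that it offers.
- The arm moves only by the tool carry_out, never from a script. Its arguments are lists of equal length, an entry for each row: "dp": the shift along the tool's x, y, z in m, a list of three; "spin": the turn about the tool's z in rad. A call has 1 to 5 rows; each row shifts and turns the pose as measured when the row begins, along the tool's axes as they then stand; what a row does not reach is not made up. A row lasts 1/12 s, in which the tool goes at most 41.7 mm and 7.16 degrees, less where a joint would pass 70% of its speed; a pose out of reach is approached as far as the arm can. A call with a gripper value outside its range is refused whole. "fingers" is the finger opening in m, from 0 to 0.0854, set as the call begins (left out, the last holds). The fingers move at their own pace and stop on an object; "squeeze" is the grip in N (left out, the last holds). Time passes only in rows, so rows that do not move let the fingers close. It gives the time, the measured TCP pose, the force and the opening at its end, in the units of the state.
- get_state(): the state, without advancing time (a new reading comes with each control period).
- capture(name): name is "scene" or "top" or "wrist"; returns the picture (384x512x3 uint8, red, green, blue); there is no depth.
- get_calibration(name): a dict with "vfov" (degrees; the focal length in pixels is half the picture's height over the tangent of half this angle, whatever the lens; pixels are square), "cx", "cy" (the principal point, pixels), "D" ([k1, k2, p1, p2, k3] as OpenCV has them; the pictures are not rectified), "R" (3x3) and "t" (3): a world point X has camera coordinates R X + t. Camera axes: x right, y down, z forward; pixel columns grow to the right and rows downward; lengths in m; the calibration is good to about 2 mm. A picture is of the moment at which its call begins: read the wrist's pose just before it. get_calibration takes no time and is no camera call; for the wrist camera it gives the pose at the moment of the call.
- sign_off(): hands the job in, once; it reports no verdict.
The state is a dict: "clock": time; "qpos": joint angles; "joint_velocities": joint speeds; "tau": joint torques, N m; "tool_pos": TCP position; "ee_rot": TCP orientation; "wrist_force": force on the tool from outside, world axes, zero at the start; "wrist_torque": the same for the moment, N m; "grip_width": finger opening in m.
Only numpy, scipy, OpenCV 4.12 (cv2) and the standard library are available. Lean on these libraries where they do the work, as an engineer would, in place of code of your own. Each camera call takes 0.05 s, during which the arm holds its last target.

TASK

We are about to take an airflow reading on the vent box in the cabinet under the kitchenette. First unscrew the winged cap of the test port anticlockwise as far as it goes (it is captive and stays on its port), then slide the sprung shutter on top of the box to half its travel and finish while still holding it there with the gripper, since it springs shut when let go. Do not run the shutter all the way open at any time, and leave the bucket, the plunger cup and the cruet where they stand.

Things in the scene. Friction and masses are not known exactly. Their poses are not given: they have to be found in the camera images.
- vent_box: White metal vent box fixed to the shelf, 200 (x) x 380 (y) x 70 mm high; origin at the centre of its underside. The shutter is in the middle of its top, with a round port on either side, 140 mm from the middle along the box's y: one is the test port with the winged cap, the other has a fixed smooth domed plug (110 mm above the shelf) and is not used; either way round.
- shutter (a joint): Travel of the sprung shutter in m: 0 shut (where the spring rests it), 0.070 fully open at its stop; it opens along the vent box's +y. Half travel is 0.035: its leading (+y) edge is then level with the dark cross marks on both rails. The spring pushes it shut with about 2 N at 0, 7 N at half, 12 N fully open, and shuts it when let go.
- shutter_fin (a point): Upright dark grey fin on the middle of the shutter, a 90 x 90 mm plate (upper face 76 mm above the shelf) running between rails 80 mm high. Fin: 36 mm along x, 14 mm thick along y (the sliding direction), 76 to 121 mm above the shelf. This point is at its centre, 100 mm above the shelf; axes parallel to the vent box's; it moves with the shutter.
- port_cap (a joint): Turn of the test port's captive cap in rad: grows anticlockwise seen from above; 1.5 is its open stop. It starts somewhere between 0 and 0.25, turns against light friction (0.08 N m) and stays where it is left; it does not rise as it turns.
- cap_wing (a point): The wing (flat bar) on top of the white round test port cap: 40 mm long along this point's x, 12 mm thick along its y, standing on the 44 mm wide cap from 106 to 135 mm above the shelf. This point is on the cap's turning axis, 122 mm above the shelf; its axes turn with the cap.
- bucket_mid (a point): Red plastic bucket, 220 mm across the rim, 190 mm high, standing loose; the point is on its axis 95 mm up. To be left alone.
- plunger_mid (a point): Black hard silicone plunger cup, 120 mm across, 95 mm high, standing loose rim down; the point is on its axis 47 mm up. To be left alone.
- cruet_mid (a point): Small stoppered glass vinegar cruet, 64 mm across, 144 mm high, standing loose; the point is on its axis 70 mm up. To be left alone.

How it is judged:
On the way, in this order (a step that is already met when the one before it is completed fails the run):
1. the winged cap is unscrewed to its stop with the shutter still shut (value of joint port_cap above 1.25 rad and value of joint shutter below 0.012 m), for 0.2 s.
2. the gripper holds the shutter still at half travel (value of joint shutter between 0.028 and 0.042 m and contact force between the fingers and shutter above 3 N), for 0.5 s.
At the end, for the whole second after the job is handed in: The cap stands at least 1.25 rad open (its stop is at 1.5), and the fingers hold the shutter (contact force above 3 N) still (under 10 mm/s), at 35 mm of its 70 mm travel, within 7 mm (all of step 2 and value of joint port_cap above 1.25 rad and velocity of joint shutter between -0.01 and 0.01 m/s); the arm keeps its last pose, push and grip.
It fails at once if the shutter was run all the way open (beyond 64 mm) (value of joint shutter above 0.064 m).
It fails at once if the bucket was moved more than 20 mm (distance of bucket_mid from where it was at the start of the episode above 0.02 m).
It fails at once if the plunger cup was moved more than 20 mm (distance of plunger_mid from where it was at the start of the episode above 0.02 m).
It fails at once if the cruet was moved more than 20 mm (distance of cruet_mid from where it was at the start of the episode above 0.02 m).
It also fails if it takes over 42 s, if anything falls off the work surface, if the arm or the gripper's body presses on something with over 40 N, if the wrist force passes 120 N, or if a joint passes its speed limit or range.

## Working session

There is one attempt and no reset: what is moved stays moved. The work goes in short steps, Python scripts to look and compute and a tool call to move; the robot and the scene stay as the last step left them, time stands still between calls to the robot, and variables do not carry over. Pictures are saved under pics/ and viewed, and the job is handed in when it is done.

Besides the shell and the picture viewer there is one more tool, called after "Emit:" in YAML: its name, and indented under it one key for each argument. carry_out: Moves the arm, as the interface text tells. Its arguments: {"type":"object","properties":{"dp":{"type":"array","items":{"type":"array","items":{"type":"number"}}},"spin":{"type":"array","items":{"type":"number"}},"fingers":{"type":"number"},"squeeze":{"type":"number"}},"required":["dp","spin"]}

```bash
mkdir -p pics; python3 - <<'E'
from plant import *
import cv2
print(get_state())
for n in ["scene","top","wrist"]:
    c=get_calibration(n); print(n,c)
    cv2.imwrite(f"pics/{n}0.png",capture(n)[:,:,::-1])
E
```

```text
{'clock': 0.0, 'qpos': array([-1.29310157e+00,  2.21241869e-01,  1.52764389e+00, -1.30833281e-05,
        1.39469987e+00, -1.26126802e-01]), 'joint_velocities': array([ 0.00133251, -0.00192958, -0.00048095, -0.00011353, -0.00115993,
       -0.00037456]), 'tau': array([-1.08615899e-03, -4.96906078e+01, -3.89398849e+01, -3.86637876e-04,
        1.10011239e-02,  1.62925085e-05]), 'tool_pos': array([ 0.2454304 , -0.57427456,  0.30277201]), 'ee_rot': array([-3.14135473e+00,  1.97875985e-03, -1.16697222e+00]), 'wrist_force': array([-0.21391903, -0.50776878, -0.26960946]), 'wrist_torque': array([ 0.00164098, -0.0269406 , -0.0269744 ]), 'grip_width': 0.0858800728996423}
scene {'vfov': 54.28765832374222, 'cx': 245.76245447229903, 'cy': 192.0287359611752, 'D': array([-0.01528349,  0.        ,  0.        ,  0.        ,  0.        ]), 'R': array([[-0.73453639,  0.67850664, -0.0092209 ],
       [ 0.50346925,  0.53583358, -0.67779134],
       [-0.45494506, -0.50250484, -0.73519649]]), 't': array([ 0.40797248, -0.15154043,  1.31752062])}
top {'vfov': 48.59916242148902, 'cx': 261.4162503280992, 'cy': 194.73085775365448, 'D': array([-0.11409558,  0.        ,  0.        ,  0.        ,  0.        ]), 'R': array([[ 0.00847811, -0.99994526,  0.00613253],
       [-0.98718336, -0.00934697, -0.15931617],
       [ 0.15936477, -0.00470323, -0.98720856]]), 't': array([-0.066519  ,  0.51230812,  1.6109842 ])}
wrist {'vfov': 59.50629396488615, 'cx': 253.43797534025578, 'cy': 191.79493328823716, 'D': array([-0.08593793,  0.        ,  0.        ,  0.        ,  0.        ]), 'R': array([[ 0.39223228, -0.91986549, -0.00114641],
       [-0.8801321 , -0.37565164,  0.29026424],
       [-0.26743471, -0.11284201, -0.95694585]]), 't': array([-0.62391694, -0.03587696,  0.37972337])}
```

View pics/scene0.png

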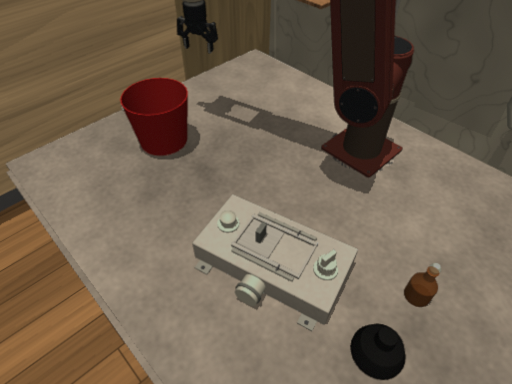

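View pics/top0.png

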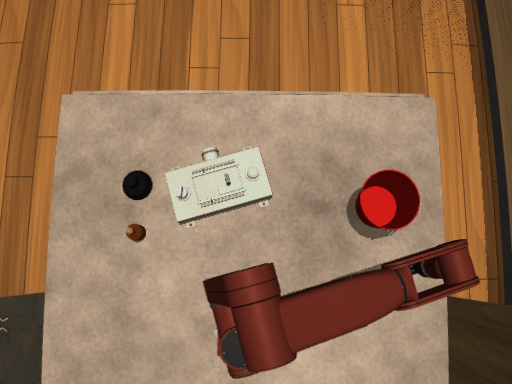

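View pics/wrist0.png

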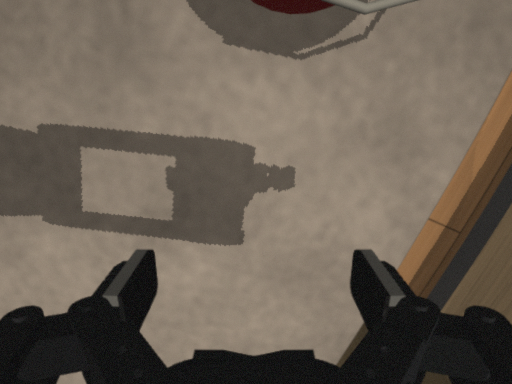

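The scene view shows the winged cap near (327,265), the fin near (261,232) and the plug near (228,220). In the top view they are at (182,192), (228,179) and (253,173). The red bucket is far off to the right. The plunger and cruet are on the left, on the cap side. I'll zoom in.

```bash
python3 - <<'E'
import cv2
a=cv2.imread("pics/top0.png")[135:240,110:285]; cv2.imwrite("pics/topz.png",cv2.resize(a,None,fx=4.5,fy=4.5,interpolation=cv2.INTER_CUBIC))
a=cv2.imread("pics/scene0.png")[190:335,185:365]; cv2.imwrite("pics/scenez.png",cv2.resize(a,None,fx=4,fy=4,interpolation=cv2.INTER_CUBIC))
E
```

```text
(no output)
```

View pics/topz.png

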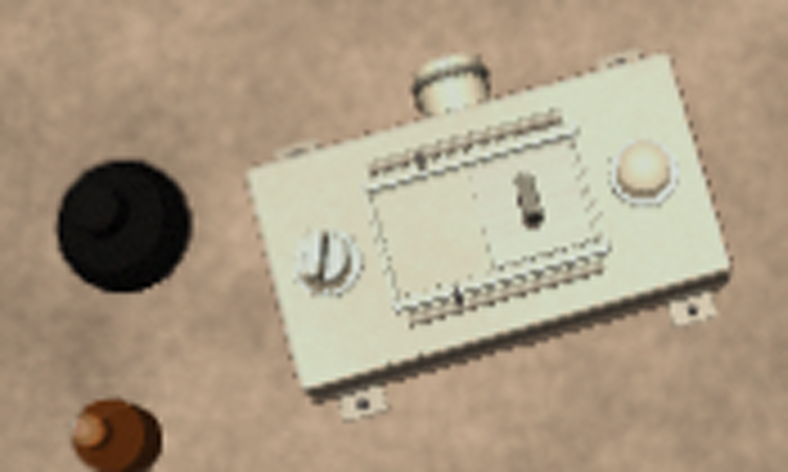

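View pics/scenez.png

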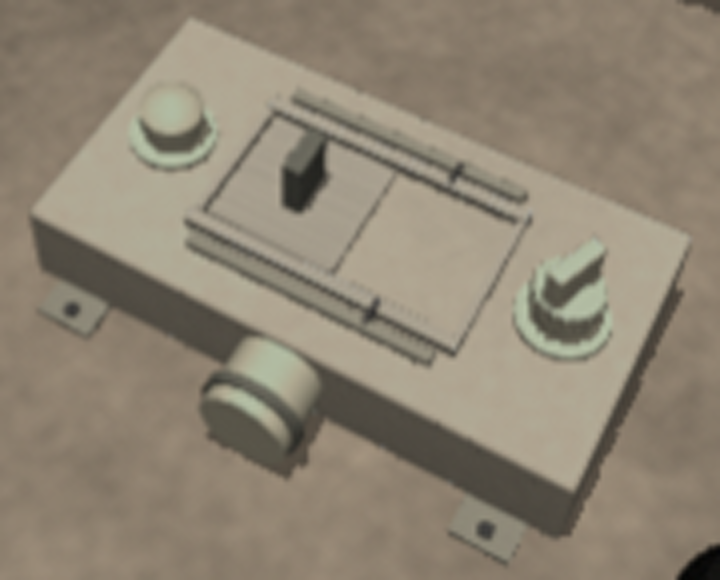

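```bash
cat > h.py <<'E'
import numpy as np, cv2
from plant import *
def K(c):
    f=192/np.tan(np.radians(c["vfov"]/2)); return np.array([[f,0,c["cx"]],[0,f,c["cy"]],[0,0,1]])
def ray(c,u,v):
    p=cv2.undistortPoints(np.array([[[u,v]]],float),K(c),c["D"])[0,0]
    R=c["R"]; return -R.T@c["t"], R.T@np.array([p[0],p[1],1])
def at(c,u,v,z):
    o,d=ray(c,u,v); return (o+d*(z-o[2])/d[2])
def proj(c,X):
    X=np.atleast_2d(X).astype(float)
    return cv2.projectPoints(X,cv2.Rodrigues(c["R"])[0],c["t"],K(c),c["D"])[0][:,0]
E
python3 - <<'E'
from h import *
np.set_printoptions(precision=4,suppress=True)
T=get_calibration("top");S=get_calibration("scene")
t=lambda u,v,z:at(T,110+u/4.5-.4,135+v/4.5-.4,z)
s=lambda u,v,z:at(S,185+u/4-.4,190+v/4-.4,z)
P=[t(248,170,.07),t(668,55,.07),t(730,268,.07),t(303,388,.07)]
P2=[s(573,492,.07),s(33,215,.07),s(192,18,.07),s(690,238,.07)]
for Q in(P,P2):
    Q=np.array(Q);print(Q[:,:2].tolist(),Q.mean(0)[:2])
    d=(Q[0]-Q[1])+(Q[3]-Q[2]); e=(Q[0]-Q[3])+(Q[1]-Q[2])
    print("yaw", np.arctan2(-d[0],d[1]),np.arctan2(e[1],e[0]), np.linalg.norm(d)/2,np.linalg.norm(e)/2)
print("cap top T",t(325,257,.12),"S", s(565,310,.106))
print("wing S ends top",s(553,290,.135),s(598,242,.135))
print("fin top T",t(522,180,.121),"S",s(286,143,.121),s(320,135,.121))
print("plug",t(645,168,.1),s(172,105,.11))
print("plunger",t(124,226,.02),"cruet",t(120,440,.02))
E
```

```text
[[0.5922995947939339, 0.31307772207565887], [0.6970537267517664, -0.04705505835047029], [0.5108490102516028, -0.10150180844735385], [0.4049529410701788, 0.2578609699776807]] [0.5513 0.1056]
yaw 0.2848151024094875 0.28554738759881215 0.37484909178446657 0.19465784720234733
[[0.5957020973002216, 0.31544351974295437], [0.7025638527310373, -0.04126817748272665], [0.5137758723366179, -0.1002108302259282], [0.4081240351503248, 0.25865195365863464]] [0.555  0.1082]
yaw 0.2886867866679456 0.2983272777976561 0.3732321211602858 0.1968792824220508
cap top T [0.5087 0.2341 0.12  ] S [0.5283 0.2481 0.106 ]
wing S ends top [0.54   0.2434 0.135 ] [0.4956 0.2406 0.135 ]
fin top T [0.5747 0.0726 0.121 ] S [0.5704 0.0562 0.121 ] [0.5504 0.0662 0.121 ]
plug [ 0.5904 -0.0288  0.1   ] [ 0.5971 -0.0232  0.11  ]
plunger [0.5516 0.4333 0.02  ] cruet [0.3623 0.4268 0.02  ]
```

```bash
cat >> h.py <<'E'
from scipy.spatial.transform import Rotation as Ro
def to(X,yaw=None):
    s=get_state(); R=Ro.from_euler('xyz',s["ee_rot"]).as_matrix()
    print("t",round(s["clock"],2),"pos",s["tool_pos"].round(4),"rot",s["ee_rot"].round(3),"F",s["wrist_force"].round(1),"q",s["qpos"].round(2),"w",round(s["grip_width"],4))
    print("dp tool",(R.T@(np.array(X)-s["tool_pos"])).round(4), "spin", None if yaw is None else round(-(yaw-s["ee_rot"][2]),3))
E
python3 -c "
from h import *
to([.47,.24,.33],-1.51)
print(at(get_calibration('top'),378,207,0))"
```

```text
t 0.15 pos [ 0.2455 -0.5744  0.3031] rot [-3.141e+00  1.000e-03 -1.167e+00] F [ 0.2 -0.1  0. ] q [-1.29  0.22  1.53 -0.    1.39 -0.13] w 0.0853
dp tool [-0.6607 -0.5265 -0.0259] spin 0.343
[ 0.47417014 -0.52971749  0.        ]
```

Emit:
carry_out:
  dp:
    - [-0.032,-0.0245,-0.005]
    - [-0.032,-0.0245,-0.005]
    - [-0.032,-0.0245,-0.005]
    - [-0.032,-0.0245,-0.005]
    - [-0.032,-0.0245,-0.005]
  spin: [0,0,0,0,0]

```text
clock: 0.57
tool_pos: [0.293, -0.3778, 0.3208]
ee_rot: [3.141, 0.013, -1.177]
wrist_force: [0.9, -0.0, 1.0]
grip_width: 0.0854
```

Emit:
carry_out:
  dp:
    - [-0.032,-0.0255,0]
    - [-0.032,-0.0255,0]
    - [-0.032,-0.0255,0]
    - [-0.032,-0.0255,0]
    - [-0.032,-0.0255,0]
  spin: [0,0,0,0,0]

```text
clock: 0.98
tool_pos: [0.3479, -0.1769, 0.3227]
ee_rot: [-3.141, 0.012, -1.181]
wrist_force: [0.9, -0.7, -0.2]
grip_width: 0.0852
```

Emit:
carry_out:
  dp:
    - [-0.032,-0.0255,0]
    - [-0.032,-0.0255,0]
    - [-0.032,-0.0255,0]
    - [-0.032,-0.0255,0]
    - [-0.032,-0.0255,0]
  spin: [0,0,0,0,0]

```text
clock: 1.4
tool_pos: [0.4029, 0.0243, 0.325]
ee_rot: [-3.138, 0.009, -1.183]
wrist_force: [1.0, -0.4, 0.4]
grip_width: 0.0853
```

```bash
python3 -c "
from h import *
to([.47,.24,.33],-1.51)"
```

```text
t 1.4 pos [0.4029 0.0243 0.325 ] rot [-3.138  0.009 -1.183] F [ 1.  -0.4  0.4] q [-0.14 -0.36  2.03  0.01  1.47  1.04] w 0.0853
dp tool [-0.1743 -0.1438 -0.0029] spin 0.327
```

Emit:
carry_out:
  dp:
    - [-0.03,-0.026,0]
    - [-0.03,-0.026,0]
    - [-0.03,-0.026,0]
    - [-0.03,-0.026,0]
    - [-0.03,-0.026,0]
  spin: [0,0,0,0,0]

```text
clock: 1.82
tool_pos: [0.4655, 0.2232, 0.327]
ee_rot: [-3.136, 0.008, -1.18]
wrist_force: [1.3, -0.2, 0.5]
grip_width: 0.0853
```

Emit:
carry_out:
  dp:
    - [0,0,0]
    - [0,0,0]
    - [0,0,0]
    - [0,0,0]
  spin: [0.11,0.11,0.11,0]

```text
clock: 2.15
tool_pos: [0.4652, 0.2329, 0.3239]
ee_rot: [3.14, 0.011, -1.513]
wrist_force: [-1.4, 0.3, -0.6]
grip_width: 0.0854
```

```bash
python3 - <<'E'
from h import *
to([.47,.24,.33],-1.51)
c=get_calibration("wrist"); im=capture("wrist")
np.savez("w1.npz",**{k:np.array(v) for k,v in c.items()})
cv2.imwrite("pics/w1.png",im[:,:,::-1])
print(-c["R"].T@c["t"])
E
```

```text
t 2.15 pos [0.4652 0.2329 0.3239] rot [ 3.14   0.011 -1.513] F [-1.4  0.3 -0.6] q [ 0.31 -0.05  1.77  0.01  1.41  1.82] w 0.0854
dp tool [-0.0068 -0.0052 -0.0061] spin -0.003
[0.54038374 0.23730733 0.39390941]
```

View pics/w1.png

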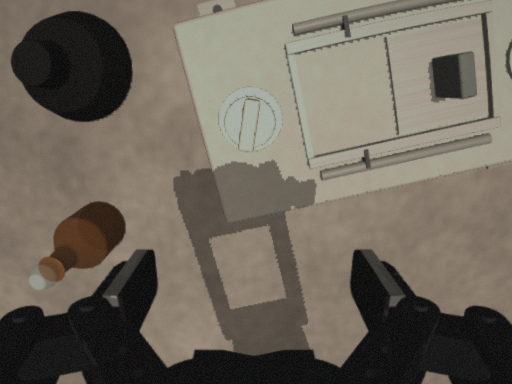

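The wrist view shows the wing at about (249,124), running (253,98) to (246,151), and the fin top at about (463,75). The plunger and cruet are well clear on the left.

```bash
python3 - <<'E'
import cv2
a=cv2.imread("pics/w1.png")[75:175,200:300]; cv2.imwrite("pics/w1z.png",cv2.resize(a,None,fx=6,fy=6,interpolation=cv2.INTER_CUBIC))
E
```

```text
(no output)
```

View pics/w1z.png

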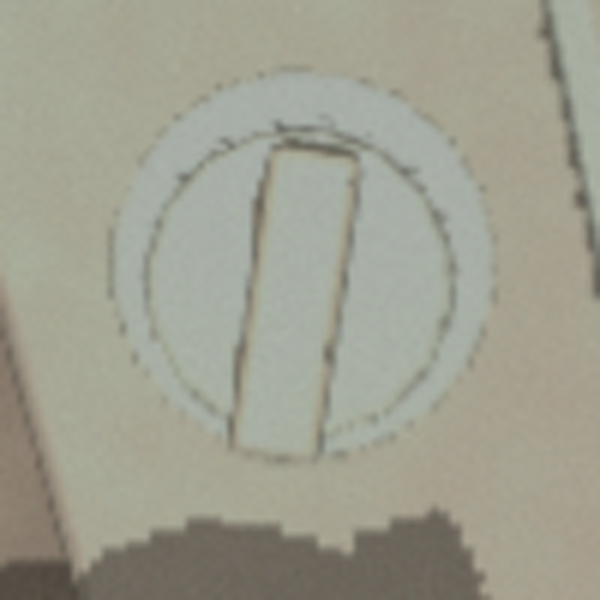

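```bash
python3 - <<'E'
from h import *
np.set_printoptions(precision=4,suppress=True)
c=dict(np.load("w1.npz"))
Q=np.array([at(c,200+u/6-.4,75+v/6-.4,.135) for u,v in [(271,150),(357,155),(320,457),(232,448)]])
m=Q.mean(0);d=Q[0]+Q[1]-Q[2]-Q[3]; print(m, np.arctan2(d[1],d[0]),np.linalg.norm(d)/2, np.linalg.norm(Q[0]-Q[1]),np.linalg.norm(Q[2]-Q[3]))
print("ring",at(c,200+300/6,75+262/6,.07))
a=np.arctan2(d[1],d[0])
to([m[0],m[1],.25],a-np.pi/2)
to([m[0],m[1],.182],a-np.pi/2)
# fin top & box corners in wrist
print("boxcorner",at(c,176,27,.07),"fin",at(c,473,53,.121),at(c,476,97,.121))
E
```

```text
[0.5139 0.2421 0.135 ] -0.07301767180298611 0.038190735511259996 0.010745905375922798 0.01146314524166858
ring [0.5137 0.2424 0.07  ]
t 2.2 pos [0.4651 0.2328 0.3239] rot [ 3.14   0.011 -1.507] F [ 0.   0.9 -0.5] q [ 0.31 -0.05  1.77  0.01  1.41  1.81] w 0.0855
dp tool [-0.0054 -0.0494  0.0738] spin 0.136
t 2.2 pos [0.4651 0.2328 0.3239] rot [ 3.14   0.011 -1.507] F [ 0.   0.9 -0.5] q [ 0.31 -0.05  1.77  0.01  1.41  1.81] w 0.0855
dp tool [-0.0046 -0.0495  0.1418] spin 0.136
boxcorner [0.592  0.3134 0.07  ] fin [0.582  0.0687 0.121 ] [0.5485 0.0592 0.121 ]
```

Emit:
carry_out:
  dp:
    - [-0.001,-0.02,0.01]
    - [-0.001,-0.02,0.02]
    - [-0.001,-0.009,0.03]
    - [-0.001,0,0.02]
    - [0,0,0]
  spin: [0.07,0.066,0,0,0]
  fingers: 0.05

```text
clock: 2.62
tool_pos: [0.5172, 0.2375, 0.2441]
ee_rot: [-3.138, 0.013, -1.632]
wrist_force: [-0.4, 0.4, 0.3]
grip_width: 0.0498
```

```bash
python3 - <<'E'
from h import *
to([.514,.2422,.182],-1.644)
E
```

```text
t 2.62 pos [0.5172 0.2375 0.2441] rot [-3.138  0.013 -1.632] F [-0.4  0.4  0.3] q [0.29 0.13 1.74 0.01 1.26 1.92] w 0.0498
dp tool [-0.0037  0.0037  0.0622] spin 0.012
```

Emit:
carry_out:
  dp:
    - [-0.004,0.004,0.02]
    - [0,0,0.02]
    - [0,0,0.015]
    - [0,0,0]
  spin: [0.012,0,0,0]

```text
clock: 2.95
tool_pos: [0.5144, 0.2411, 0.1905]
ee_rot: [-3.137, 0.013, -1.635]
wrist_force: [-0.8, -0.8, -0.7]
grip_width: 0.0497
```

```bash
python3 - <<'E'
from h import *
to([.514,.2422,.182],-1.644)
cv2.imwrite("pics/s1.png",cv2.resize(capture("scene")[180:340,200:400,::-1],None,fx=3.5,fy=3.5))
E
```

```text
t 2.95 pos [0.5144 0.2411 0.1905] rot [-3.137  0.013 -1.635] F [-0.8 -0.8 -0.7] q [0.29 0.19 1.79 0.01 1.16 1.93] w 0.0497
dp tool [-0.0009  0.0005  0.0085] spin 0.009
```

View pics/s1.png

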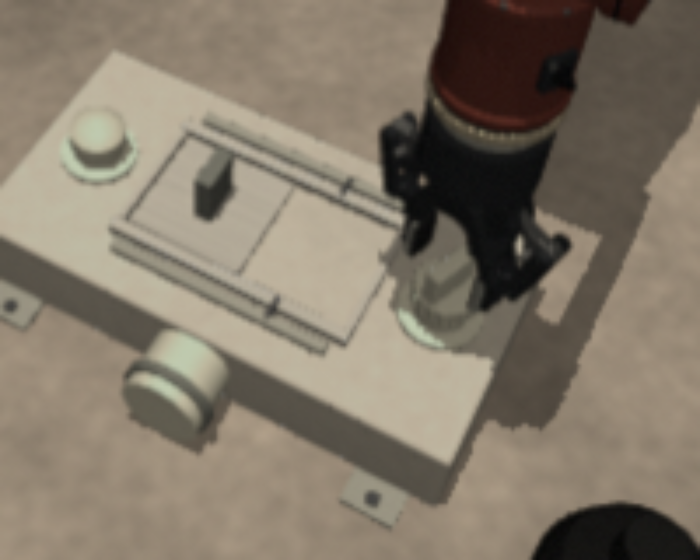

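The wing stands between the open fingers. I'll lower a little more and then grip.

Emit:
carry_out:
  dp:
    - [-0.001,0,0.006]
    - [0,0,0]
  spin: [0.009,0]

```text
clock: 3.17
tool_pos: [0.5166, 0.2425, 0.1891]
ee_rot: [-3.131, 0.015, -1.643]
wrist_force: [-0.0, 0.4, -0.6]
grip_width: 0.0502
```

Emit:
carry_out:
  dp:
    - [0,0,0]
    - [0,0,0]
    - [0,0,0]
    - [0,0,0]
    - [0,0,0]
  spin: [0,0,0,0,0]
  fingers: 0
  squeeze: 40

```text
clock: 3.58
tool_pos: [0.5182, 0.2405, 0.193]
ee_rot: [-3.127, 0.012, -1.641]
wrist_force: [0.9, 3.0, -5.9]
grip_width: 0.0109
```

Emit:
carry_out:
  dp:
    - [0,0,0]
    - [0,0,0]
    - [0,0,0]
  spin: [0,0,0]

```text
clock: 3.83
tool_pos: [0.5182, 0.2406, 0.193]
ee_rot: [-3.126, 0.012, -1.641]
wrist_force: [1.4, -1.2, -2.2]
grip_width: 0.0111
```

Emit:
carry_out:
  dp:
    - [0,0.002,0.003]
    - [0,0,0]
    - [0,0,0]
    - [0,0,0]
    - [0,0,0]
  spin: [-0.08,-0.1,-0.1,-0.1,-0.1]

```text
clock: 4.25
tool_pos: [0.5173, 0.2434, 0.193]
ee_rot: [-3.117, 0.007, -1.144]
wrist_force: [0.5, 1.7, -2.3]
grip_width: 0.0108
```

```bash
python3 - <<'E'
from h import *
to([.514,.2422,.19],-0.3)
E
```

```text
t 4.25 pos [0.5173 0.2434 0.193 ] rot [-3.117  0.007 -1.144] F [ 0.5  1.7 -2.3] q [0.3  0.18 1.79 0.01 1.15 1.44] w 0.0108
dp tool [-0.0003  0.0035  0.0029] spin -0.844
```

Emit:
carry_out:
  dp:
    - [0,0.001,0.001]
    - [0,0.001,0.001]
    - [0,0,0]
    - [0,0,0]
    - [0,0,0]
  spin: [-0.1,-0.1,-0.1,-0.1,-0.1]

```text
clock: 4.67
tool_pos: [0.5149, 0.2458, 0.193]
ee_rot: [-3.112, -0.002, -0.618]
wrist_force: [-1.5, 0.8, -1.2]
grip_width: 0.0105
```

```bash
python3 - <<'E'
from h import *
to([.514,.2422,.19],-0.3)
print(get_state()["wrist_torque"])
E
```

```text
t 4.67 pos [0.5149 0.2458 0.193 ] rot [-3.112e+00 -2.000e-03 -6.180e-01] F [-1.5  0.8 -1.2] q [0.3  0.18 1.79 0.02 1.15 0.91] w 0.0105
dp tool [0.0013 0.0035 0.0029] spin -0.318
[ 0.10655972  0.54027012 -0.10092   ]
```

Emit:
carry_out:
  dp:
    - [0,0.001,0]
    - [0,0.001,0]
    - [0,0,0]
  spin: [-0.08,-0.08,-0.08]

```text
clock: 4.92
tool_pos: [0.5133, 0.2463, 0.193]
ee_rot: [-3.11, -0.007, -0.365]
wrist_force: [-0.9, -1.6, 0.2]
grip_width: 0.0112
```

```bash
python3 - <<'E'
from h import *
to([.514,.2422,.19],-0.15)
print(get_state()["wrist_torque"])
E
```

```text
t 4.92 pos [0.5133 0.2463 0.193 ] rot [-3.11  -0.007 -0.365] F [-0.9 -1.6  0.2] q [0.3  0.18 1.79 0.02 1.14 0.66] w 0.0112
dp tool [0.0021 0.0037 0.0029] spin -0.215
[-0.36335769  0.67652324 -0.10627669]
```

Emit:
carry_out:
  dp:
    - [0,0,0]
    - [0,0,0]
  spin: [-0.06,-0.06]

```text
clock: 5.08
tool_pos: [0.5125, 0.2466, 0.193]
ee_rot: [-3.112, -0.009, -0.237]
wrist_force: [-0.6, 0.3, -1.2]
grip_width: 0.0107
```

```bash
python3 - <<'E'
from h import *
to([.514,.2422,.19],-0.15)
print(get_state()["wrist_torque"])
E
```

```text
t 5.08 pos [0.5125 0.2466 0.193 ] rot [-3.112 -0.009 -0.237] F [-0.6  0.3 -1.2] q [0.3  0.18 1.79 0.02 1.15 0.53] w 0.0107
dp tool [0.0024 0.004  0.0029] spin -0.087
[-0.12190621  0.45091248 -0.10640118]
```

Emit:
carry_out:
  dp:
    - [0,0,0]
    - [0,0,0]
  spin: [-0.05,-0.04]

```text
clock: 5.25
tool_pos: [0.5123, 0.2466, 0.1931]
ee_rot: [-3.113, -0.011, -0.143]
wrist_force: [1.0, 0.4, -2.2]
grip_width: 0.0111
```

```bash
python3 - <<'E'
from h import *
to([.514,.2422,.19],-0.15)
print(get_state()["wrist_torque"])
cv2.imwrite("pics/s2.png",cv2.resize(capture("scene")[180:340,200:400,::-1],None,fx=3.5,fy=3.5))
E
```

```text
t 5.25 pos [0.5123 0.2466 0.1931] rot [-3.113 -0.011 -0.143] F [ 1.   0.4 -2.2] q [0.3  0.18 1.79 0.02 1.15 0.43] w 0.0111
dp tool [0.0022 0.0042 0.003 ] spin 0.007
[-0.37467255  0.0814142  -1.09582514]
```

View pics/s2.png

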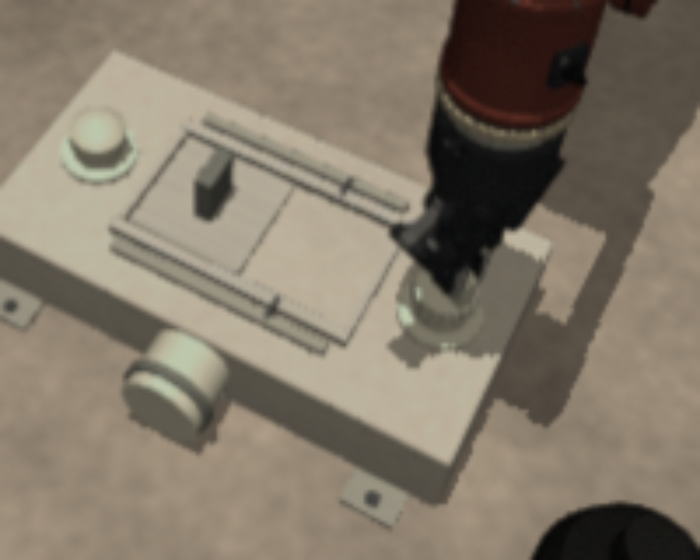

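The twist moment jumped from -0.1 to -1.1 N m after about 1.5 rad of turn, so the cap is at its stop. Next I release and rise.

Emit:
carry_out:
  dp:
    - [0,0,0]
    - [0,0,0]
    - [0,0,0]
    - [0,0,0]
    - [0,0,0]
  spin: [0.01,0,0,0,0]
  fingers: 0.06

```text
clock: 5.72
tool_pos: [0.5132, 0.2473, 0.195]
ee_rot: [-3.112, -0.013, -0.155]
wrist_force: [0.6, -0.0, -0.1]
grip_width: 0.06
```

Emit:
carry_out:
  dp:
    - [0,0,-0.02]
    - [0,0,-0.025]
    - [0,0,-0.025]
    - [0,0,-0.02]
    - [0,0,0]
  spin: [0,0,0,0,0]

```text
clock: 6.13
tool_pos: [0.5099, 0.2446, 0.2862]
ee_rot: [-3.114, -0.008, -0.155]
wrist_force: [0.4, 0.4, 1.1]
grip_width: 0.06
```

```bash
python3 - <<'E'
from h import *
# fin expected shut, 0.287 yaw
to([.563,.0734,.27],0.287-np.pi/2)
E
```

```text
t 6.13 pos [0.5099 0.2446 0.2862] rot [-3.114 -0.008 -0.155] F [0.4 0.4 1.1] q [0.3  0.08 1.72 0.02 1.33 0.45] w 0.06
dp tool [0.0788 0.1613 0.0125] spin 1.128
```

Emit:
carry_out:
  dp:
    - [0,0,0]
    - [0,0,0]
    - [0,0,0]
    - [0,0,0]
    - [0,0,0]
  spin: [0.115,0.115,0.115,0.115,0.115]

```text
clock: 6.55
tool_pos: [0.5102, 0.2449, 0.2864]
ee_rot: [-3.112, 0.007, -0.753]
wrist_force: [-0.2, 0.5, 1.1]
grip_width: 0.0602
```

Emit:
carry_out:
  dp:
    - [0,0,0]
    - [0,0,0]
    - [0,0,0]
    - [0,0,0]
    - [0,0,0]
  spin: [0.115,0.115,0.115,0.115,0.09]

```text
clock: 6.97
tool_pos: [0.5088, 0.2447, 0.2818]
ee_rot: [-3.125, 0.022, -1.333]
wrist_force: [-0.4, 0.8, 0.2]
grip_width: 0.0598
```

```bash
python3 - <<'E'
from h import *
to([.53,.0734,.27],0.287-np.pi/2)
E
```

```text
t 6.97 pos [0.5088 0.2447 0.2818] rot [-3.125  0.022 -1.333] F [-0.4  0.8  0.2] q [0.3  0.08 1.72 0.02 1.32 1.63] w 0.0598
dp tool [0.1717 0.0198 0.0078] spin -0.049
```

Next I move 0.172 along the tool's x and 0.02 along its y, then look with the wrist camera to check both the cap and the fin.

Emit:
carry_out:
  dp:
    - [0.034,0.004,0]
    - [0.034,0.004,0]
    - [0.034,0.004,0]
    - [0.034,0.004,0]
    - [0.03,0.004,0]
  spin: [-0.049,0,0,0,0]

```text
clock: 7.38
tool_pos: [0.5322, 0.0804, 0.2733]
ee_rot: [-3.127, 0.024, -1.281]
wrist_force: [-0.2, 0.1, 0.6]
grip_width: 0.0602
```

Emit:
carry_out:
  dp:
    - [0,0,0]
  spin: [0]

```text
clock: 7.47
tool_pos: [0.5325, 0.076, 0.2723]
ee_rot: [-3.128, 0.022, -1.285]
wrist_force: [-0.4, -0.8, 0.1]
grip_width: 0.0599
```

```bash
python3 - <<'E'
from h import *
to([.563,.0734,.27],0.287-np.pi/2)
c=get_calibration("wrist"); im=capture("wrist")
np.savez("w2.npz",**{k:np.array(v) for k,v in c.items()})
cv2.imwrite("pics/w2.png",im[:,:,::-1])
cv2.imwrite("pics/w2b.png",cv2.resize(im[:,:,::-1],None,fx=1.5,fy=1.5,interpolation=cv2.INTER_CUBIC))
E
```

```text
t 7.47 pos [0.5325 0.076  0.2723] rot [-3.128  0.022 -1.285] F [-0.4 -0.8  0.1] q [-0.02  0.03  1.79  0.03  1.31  1.26] w 0.0599
dp tool [ 0.0111 -0.0285  0.0024] spin -0.001
```

View pics/w2b.png

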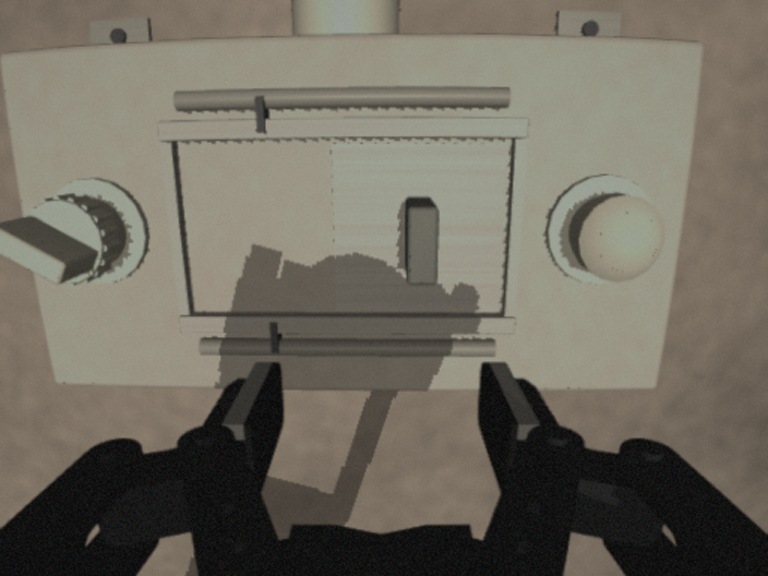

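The view shows the fin top at about x 408–437, y 208–284 (1.5x picture), and the wing now lying across at left. The shutter's leading edge is at x 333, and the cross marks are at about (262,113) and (275,337).

```bash
python3 - <<'E'
from h import *
np.set_printoptions(precision=4,suppress=True)
c=dict(np.load("w2.npz")); g=lambda u,v,z:at(c,u/1.5-.2,v/1.5-.2,z)
Q=np.array([g(*p,.121) for p in [(408,208),(437,208),(437,284),(408,284)]])
m=Q.mean(0); print("fin",m,np.linalg.norm(Q[0]-Q[3]),np.linalg.norm(Q[0]-Q[1])); d=Q[1]+Q[2]-Q[0]-Q[3]; e=Q[0]+Q[1]-Q[2]-Q[3]
print("yaw from e",np.arctan2(e[1],e[0]))
y=np.array([-np.sin(.287),np.cos(.287),0]); B=np.array([.553,.107,0])
for n,p,z in [("fin",(422.5,246),.121),("edge",(333,145),.076),("edge2",(333,230),.076),("m1",(262,118),.082),("m2",(276,330),.082),("plug",(622,238),.11),("r1a",(160,130),.08),("r1b",(527,127),.08)]:
    print(n,((g(*p,z)-B)@y).round(4))
W=[g(*p,.135) for p in [(0,228),(68,275),(30,215)]]; print("wing",np.array(W))
s=get_state();R=Ro.from_euler('xyz',s["ee_rot"]).as_matrix()
G=np.array([m[0],m[1],.109])-R[:,2]*.054   # grasp pt at .109 -> tips .09
to(G,.287-np.pi/2)
to(G+[0,0,.05],.287-np.pi/2)
E
```

```text
fin [0.5651 0.0697 0.121 ] 0.0347292682975171 0.012749844879406584
yaw from e 0.306813943982684
fin -0.0391
edge 0.0051
edge2 0.0062
m1 0.0399
m2 0.0391
plug -0.1345
r1a 0.0943
r1b -0.0932
wing [[0.523  0.2545 0.135 ]
 [0.5106 0.2196 0.135 ]
 [0.5329 0.2405 0.135 ]]
t 7.52 pos [0.5321 0.0778 0.2721] rot [-3.129  0.024 -1.285] F [-0.1 -0.6 -0.4] q [-0.01  0.03  1.8   0.03  1.31  1.26] w 0.0601
dp tool [ 0.0209 -0.0272  0.109 ] spin -0.002
t 7.52 pos [0.5321 0.0778 0.2721] rot [-3.129  0.024 -1.285] F [-0.1 -0.6 -0.4] q [-0.01  0.03  1.8   0.03  1.31  1.26] w 0.0601
dp tool [ 0.0197 -0.0279  0.0591] spin -0.002
```

Emit:
carry_out:
  dp:
    - [0.01,-0.015,0.01]
    - [0.01,-0.013,0.02]
    - [0,0,0.025]
    - [0,0,0]
  spin: [0,0,0,0]

```text
clock: 7.85
tool_pos: [0.5663, 0.0697, 0.2156]
ee_rot: [-3.125, 0.025, -1.287]
wrist_force: [-1.7, -0.3, -1.2]
grip_width: 0.0598
```

```bash
python3 - <<'E'
from h import *
s=get_state();R=Ro.from_euler('xyz',s["ee_rot"]).as_matrix()
G=np.array([.5647,.0702,.109])-R[:,2]*.054
to(G,.287-np.pi/2)
cv2.imwrite("pics/t3.png",cv2.resize(capture("top")[135:240,110:285,::-1],None,fx=4.5,fy=4.5,interpolation=cv2.INTER_CUBIC))
cv2.imwrite("pics/s3.png",cv2.resize(capture("scene")[180:340,180:380,::-1],None,fx=3.5,fy=3.5))
E
```

```text
t 7.85 pos [0.5663 0.0697 0.2156] rot [-3.125  0.025 -1.287] F [-1.7 -0.3 -1.2] q [-0.03  0.16  1.76  0.03  1.21  1.25] w 0.0598
dp tool [0.0018 0.0031 0.0526] spin -0.003
```

View pics/t3.png

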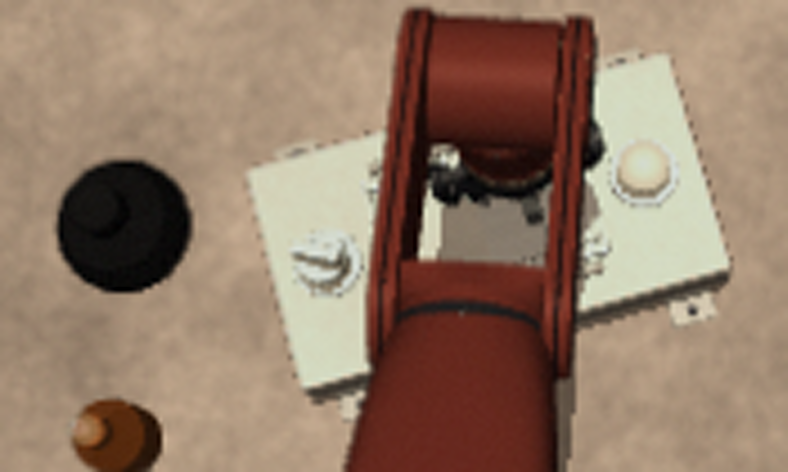

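View pics/s3.png

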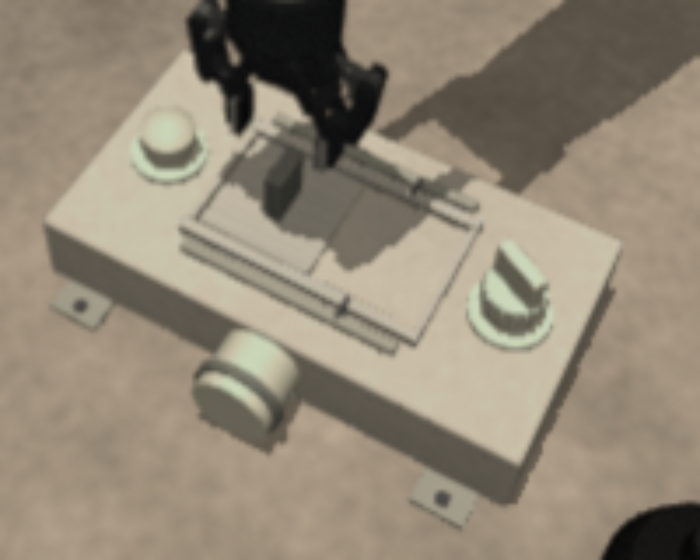

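Both views show the wing turned by nearly a right angle (top (322,257), scene (520,270)), and the fin below and between the fingers. Now I lower onto the fin.

Emit:
carry_out:
  dp:
    - [0.002,0.003,0.018]
    - [0,0,0.018]
    - [0,0,0.012]
    - [0,0,0]
  spin: [0,0,0,0]

```text
clock: 8.28
tool_pos: [0.5694, 0.0714, 0.1783]
ee_rot: [-3.11, 0.021, -1.283]
wrist_force: [-0.1, -0.2, -0.3]
grip_width: 0.0604
```

```bash
python3 - <<'E'
from h import *
s=get_state();R=Ro.from_euler('xyz',s["ee_rot"]).as_matrix()
G=np.array([.5647,.0702,.109])-R[:,2]*.054
to(G,.287-np.pi/2)
E
```

```text
t 8.28 pos [0.5694 0.0714 0.1783] rot [-3.11   0.021 -1.283] F [-0.1 -0.2 -0.3] q [-0.03  0.21  1.79  0.03  1.12  1.24] w 0.0604
dp tool [0.0013 0.007  0.0151] spin 0.001
```

Emit:
carry_out:
  dp:
    - [0.001,0.007,0.009]
    - [0,0.002,0.008]
    - [0,0,0]
  spin: [0,0,0]

```text
clock: 8.53
tool_pos: [0.5621, 0.0692, 0.163]
ee_rot: [-3.105, 0.019, -1.281]
wrist_force: [-0.2, -0.1, -0.4]
grip_width: 0.0601
```

```bash
python3 - <<'E'
from h import *
s=get_state();R=Ro.from_euler('xyz',s["ee_rot"]).as_matrix()
G=np.array([.5647,.0702,.109])-R[:,2]*.054
to(G,.287-np.pi/2)
E
```

```text
t 8.53 pos [0.5621 0.0692 0.163 ] rot [-3.105  0.019 -1.281] F [-0.2 -0.1 -0.4] q [-0.03  0.21  1.82  0.03  1.08  1.24] w 0.0601
dp tool [ 0.0009 -0.0008  0.0001] spin 0.003
```

Emit:
carry_out:
  dp:
    - [0,0,0]
    - [0,0,0]
    - [0,0,0]
    - [0,0,0]
    - [0,0,0]
  spin: [0,0,0,0,0]
  fingers: 0
  squeeze: 60

```text
clock: 8.95
tool_pos: [0.5627, 0.0684, 0.1648]
ee_rot: [-3.104, 0.017, -1.281]
wrist_force: [0.2, -2.3, -4.9]
grip_width: 0.0131
```

Emit:
carry_out:
  dp:
    - [0,0,0]
    - [0,0,0]
  spin: [0,0]

```text
clock: 9.12
tool_pos: [0.5629, 0.0678, 0.1648]
ee_rot: [-3.104, 0.016, -1.281]
wrist_force: [-0.2, 0.8, -0.5]
grip_width: 0.0125
```

```bash
python3 - <<'E'
from h import *
s=get_state(); y=np.array([-np.sin(.287),np.cos(.287),0])
print(s["tool_pos"]@y, s["wrist_force"]@y)
to(s["tool_pos"]+y*.035)
E
```

```text
-0.09428214867451513 0.8122122382935658
t 9.12 pos [0.5629 0.0678 0.1648] rot [-3.104  0.016 -1.281] F [-0.2  0.8 -0.5] q [-0.03  0.2   1.82  0.03  1.08  1.24] w 0.0125
dp tool [-0.035  -0.0001  0.0006] spin None
```

Emit:
carry_out:
  dp:
    - [-0.008,0,0]
    - [-0.008,0,0]
    - [-0.008,0,0]
  spin: [0,0,0]

```text
clock: 9.37
tool_pos: [0.5564, 0.0896, 0.1648]
ee_rot: [-3.104, 0.012, -1.283]
wrist_force: [2.4, -5.1, -3.7]
grip_width: 0.0127
```

```bash
python3 - <<'E'
from h import *
s=get_state(); y=np.array([-np.sin(.287),np.cos(.287),0])
print(s["tool_pos"]@y+.0943, s["wrist_force"]@y)
to(s["tool_pos"])
E
```

```text
0.022697317415585408 -5.581373219731883
t 9.37 pos [0.5564 0.0896 0.1648] rot [-3.104  0.012 -1.283] F [ 2.4 -5.1 -3.7] q [0.01 0.2  1.83 0.03 1.08 1.28] w 0.0127
dp tool [0. 0. 0.] spin None
```

Emit:
carry_out:
  dp:
    - [-0.007,0,0]
    - [-0.005,0,0]
    - [0,0,0]
  spin: [0,0,0]

```text
clock: 9.62
tool_pos: [0.5526, 0.1023, 0.1648]
ee_rot: [-3.103, 0.008, -1.281]
wrist_force: [2.5, -5.7, -3.4]
grip_width: 0.0131
```

```bash
python3 - <<'E'
from h import *
def p():
    s=get_state(); y=np.array([-np.sin(.287),np.cos(.287),0])
    print(s["clock"],s["tool_pos"]@y+.0943, s["wrist_force"]@y, s["joint_velocities"].round(4))
p()
c=get_calibration("wrist"); im=capture("wrist")
cv2.imwrite("pics/w4.png",cv2.resize(im[:,:,::-1],None,fx=1.5,fy=1.5,interpolation=cv2.INTER_CUBIC))
cv2.imwrite("pics/s4.png",cv2.resize(capture("scene")[180:340,180:380,::-1],None,fx=4,fy=3.7,interpolation=cv2.INTER_CUBIC))
p()
E
```

```text
9.6167 0.035958498452344244 -6.14080061217254 [ 0.0047  0.      0.0016 -0.0241 -0.0068  0.0069]
9.7167 0.03551558921219536 -6.294504483925841 [-0.0067  0.0018 -0.0008  0.0008 -0.0001 -0.0016]
```

View pics/w4.png

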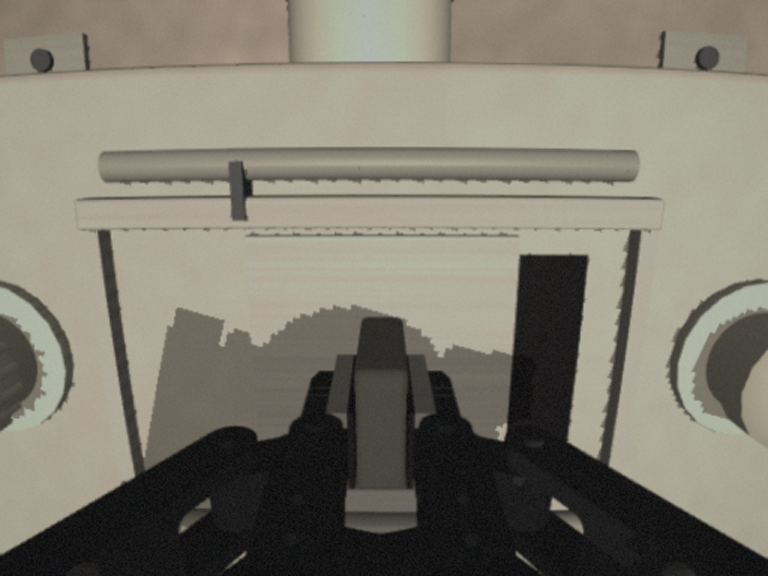

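View pics/s4.png

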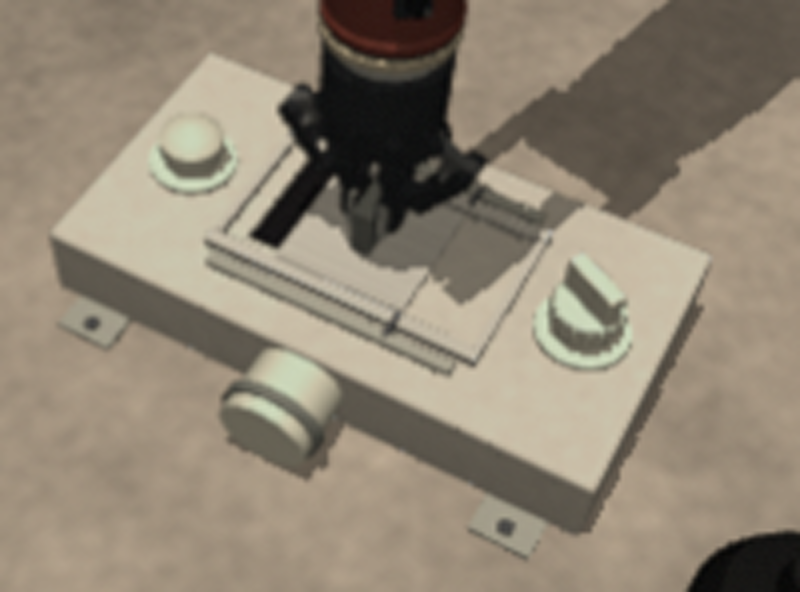

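The shutter's leading edge (x≈247) is level with the cross mark (x≈237, of which about 7 px is parallax from the mark's height). The scene view also shows edge and mark in line at (390,325). I'll hold for a while and check for drift.

Emit:
carry_out:
  dp:
    - [0,0,0]
    - [0,0,0]
    - [0,0,0]
    - [0,0,0]
    - [0,0,0]
  spin: [0,0,0,0,0]

```text
clock: 10.13
tool_pos: [0.5526, 0.102, 0.1647]
ee_rot: [-3.103, 0.003, -1.281]
wrist_force: [2.1, -6.1, -3.1]
grip_width: 0.013
```

Emit:
carry_out:
  dp:
    - [0,0,0]
    - [0,0,0]
    - [0,0,0]
  spin: [0,0,0]

```text
clock: 10.38
tool_pos: [0.5526, 0.1022, 0.1648]
ee_rot: [-3.102, 0.0, -1.282]
wrist_force: [3.4, -6.4, -2.4]
grip_width: 0.0125
```

```bash
python3 - <<'E'
from h import *
def p():
    s=get_state(); y=np.array([-np.sin(.287),np.cos(.287),0])
    print(s["clock"],s["tool_pos"]@y+.0943, s["wrist_force"]@y, s["joint_velocities"].round(4),s["grip_width"])
p()
im=capture("wrist")
cv2.imwrite("pics/w5.png",im[100:300,50:450,::-1]);
for i in range(4): capture("top")
p()
E
```

```text
10.3833 0.035874989376531954 -7.128881193017225 [ 0.0069  0.0003  0.0009 -0.0073 -0.0044  0.0112] 0.012455496383946604
10.6333 0.0358461134383741 -7.126254860715416 [-0.0002 -0.001  -0.0002  0.001   0.0032 -0.0005] 0.013032487446695941
```

View pics/w5.png

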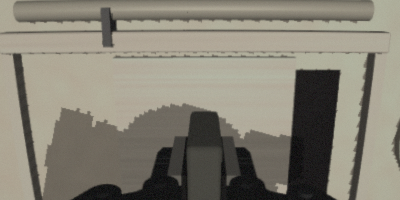

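The shutter is steady: 35.8 mm by tool travel, with 7.1 N of spring force, which is the half-travel value. The edge is by the mark (115 against 107 px). I'll hand it in.

```bash
python3 -c "
from plant import *
print(sign_off()); s=get_state(); print(s['clock'],s['tool_pos'],s['wrist_force'])"
```

```text
the job is handed in; nothing more can be done
None
the job is handed in; nothing more can be done
```

I unscrewed the winged cap to its stop, then slid the shutter to half travel and handed the job in at about 10.6 s with the gripper still holding it there. Handing in gives no verdict, so this rests on my own checks.

- **Cap:** it turned about 1.5 rad anticlockwise, and the twist moment jumped from 0.1 to 1.1 N m at the stop. Pictures taken afterwards show the wing turned by nearly a right angle. One rough reading from a wrist picture, where the wing was cut off at the edge, gave about 1.3 rad. I put that down to the cut-off and did not measure it again.
- **Shutter:** tool travel was 35.8 mm and held steady over the last second. The spring force was 7.1 N, which matches half travel. The leading edge was level with the cross marks to within about 1 to 2 mm, and the shutter never came near its stop.
- **Bucket, plunger cup and cruet:** nothing touched the plunger cup and cruet, and both stood in place in the later top view. I did not picture the bucket again after the start, but by measured positions the arm passed clear of it.

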